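# Turn the drying chopping board over on its rack

## Robot

A 6-joint arm with a two-finger parallel gripper is mounted at the origin on the work surface. World frame = base frame: x ahead of the robot, y to its left, z up, the work surface at z = 0. Lengths are in m, angles in degrees, forces in N, time in s.
With the tool pointing down it reaches from about 0.325 to 0.9 m from the base axis. Payload 6.1 kg.
Tool frame: the origin (TCP) lies midway between the tips of the shut fingers; the grasp point (between the pads) lies 19 mm behind it; z points along the fingers, x is the direction in which the jaws open and shut, and the axes are right-handed (so a half turn about z gives the same grasp; the last joint's range is limited). The gripper opens to 85 mm and grips with 20 to 120 N. Pads are 22 mm wide; open, the fingers measure 114 mm over their backs; the gripper's body (76 mm by 85 mm) begins 54 mm behind the grasp point. The pads swing forward as they close: fully open they stand 13 mm farther back than shut.
Start: joints at [-71.683, 12.628, 87.462, -0, 79.91, -7.225], TCP at [0.269, -0.564, 0.207] pointing down, gripper open.
Joint ranges: [-170.65, 170.65], [-52.31, 119.04], [5.05, 147.46], [-71.25, 251.25], [11.57, 151.72], [-153.62, 153.62]. Speed limits (degrees/s): [147.25, 147.25, 172.46, 180, 180, 180].

## Interface

Orientations are given as a 3x3 rotation matrix whose columns are the frame's x, y, z axes.
In Python, from bench import get_obs, cams, workorder gives the robot as it stands. The module is installed in compiled form; this text tells all that it offers.
- The arm moves only by the tool step_arm, never from a script. Its argument "commands" is one flat list of numbers, 7 for each row, row after row: the shift along the tool's x, y, z in mm, then the turn, a rotation vector about the tool's x, y, z in rad, then the closure, from -1 (fully open) to 1 (shut). In form: [x, y, z, rx, ry, rz, claw, x, y, z, rx, ry, rz, claw, ...]. A call has 1 to 5 rows; each row shifts and turns the commanded pose from where the row before left it, along the tool's axes as they then stand; what a row does not reach is not made up. A row lasts 1/8 s, in which the tool goes at most 62.5 mm and 10.7 degrees, less where a joint would pass 70% of its speed; a pose out of reach is approached as far as the arm can. A call is refused whole if a number of a shift passes 62.5 or a number of a turn 0.188, either way. A call with a gripper value outside its range is refused whole. The fingers move at their own pace and stop on an object; the grip force is fixed at half the most. Time passes only in rows, so rows that do not move let the fingers close. It gives the time, the measured TCP pose, the force and the opening at its end, in the units of the state.
- get_obs(): the state, without advancing time (a new reading comes with each control period).
- cams.read_camera(name): name is "scene" or "side" or "wrist"; returns the picture (480x640x3 uint8, red, green, blue); there is no depth.
- cams.camera_model(name): a dict with "intrinsics" (3x3 intrinsics, pixels), "T" (4x4, takes a point from camera to world coordinates). Camera axes: x right, y down, z forward; pixel columns grow to the right and rows downward; lengths in m; the calibration is good to about 2 mm. A picture is of the moment at which its call begins: read the wrist's pose just before it. camera_model takes no time and is no camera call; for the wrist camera it gives the pose at the moment of the call.
- workorder.sign_off(): hands the job in, once; it reports no verdict.
The state is a dict: "time_s": time; "joints": joint angles; "joint_vel": joint speeds; "joint_torque": joint torques, N m; "eef_pos": TCP position; "eef_rot": TCP orientation; "ft_force": force on the tool from outside, world axes, zero at the start; "torque": the same for the moment, N m; "width": finger opening in m.
Only numpy, scipy, OpenCV 4.12 (cv2) and the standard library are available. Lean on these libraries where they do the work, as an engineer would, in place of code of your own. Each camera call takes 0.05 s, during which the arm holds its last target. There are 200 camera calls.

## Task

Two washed chopping boards are drying on the far side of the A-shaped rack, the side away from the robot. Turn the short rectangular board over: lift it off and lean it on the rack's other side, nearer the robot, lower edge on the rack's base inside the lip, top leaning on the ridge rail, so that the grooved face that was against the rail now faces outward and the board sits square to the rack. Leave the paddle-shaped board where it is and let go.

Things in the scene. Friction and masses are not known exactly. Their poses are not given: they have to be found in the camera images.
- short_board_center (a point): Loose rectangular pale wood board 160 tall, 110 wide, 14 mm thick, 0.17 kg. Point: its very centre. z: up along the board to its top edge; y: along its width; x: out of the plain face (-x: the grooved face, a thin dark rectangle). Starts leaning 25 deg on the rack's +x side, groove to the rack; its top 60 mm stand clear above the rail, to be pinched across the thickness by fingers tilted like the board.
- paddle_board_center (a point): Loose paddle-shaped board of the same wood, beside the short one on either hand, to be left alone: blade 100 wide, 140 tall, a 34 mm wide handle on top, 215 mm overall, 14 mm thick. Point: centre of its blade. Same axes as the short board.
- rack: Fixed drying rack, wooden base 168 (x) by 300 mm (y). Origin: centre of its underside, on the counter; z up, y along the ridge; +x: the far side, where the boards start, about 72 mm left and right of the middle; -x: the free side, to the robot. Base top is 15 mm above the counter. Lip along each long side: 12 mm above the base top, inner face at x = +-76 mm. Only thin end rods hold the rail.
- rail_center (a point): Middle of the rack's round steel ridge rail: radius 8 mm, 300 mm long along y, axis 95 mm above the counter, straight above the rack's origin; rack axes. A board stands on the base and leans on the rail: at 25 deg from vertical its rail-side lower edge is 46 mm from the middle plane, and the short board's centre 19 mm from that plane (x = +19 at the start, -19 across) and 90 mm above the counter.
There are look-alikes about, which are no part of the job. Leave any purple or turquoise look-alike of the part that bears short_board_center alone.

How it is judged (in metres and radians):
At the end, for the whole second after the job is handed in: Short board on the rack's -x side, grooved face outward and up (its normal 46 to 78 deg from vertical), within 11 deg of the ridge line; centre 5 to 60 mm from the ridge, 70 to 102 mm high, within 110 mm of the rack's middle along the ridge; at rest. Paddle board within 20 mm of its start (angle between short_board_center's own x axis and vertical between 1.78 and 2.34 rad and angle between the y axis of short_board_center and the y axis of rack, either way round below 0.2 rad and x of short_board_center in the frame of rack between -0.06 and -0.005 m and z of short_board_center in the frame of rack between 0.07 and 0.102 m and y of short_board_center in the frame of rack between -0.11 and 0.11 m and linear speed of short_board below 0.02 m/s and distance of paddle_board_center from where it was at the start of the episode below 0.02 m); the robot touches nothing.
It fails at once if the paddle board is pushed or lifted more than 40 mm from its place (distance of paddle_board_center from where it was at the start of the episode above 0.04 m).
It also fails if it takes over 38 s, if anything falls off the work surface, if the arm or the gripper's body presses on something with over 40 N, if the wrist force passes 120 N, or if a joint passes its speed limit or range.

## Working session

There is one attempt and no reset: what is moved stays moved. The work goes in short steps, Python scripts to look and compute and a tool call to move; the robot and the scene stay as the last step left them, time stands still between calls to the robot, and variables do not carry over. Pictures are saved under pics/ and viewed, on a budget of 10 in all, crops included, one or two more only if the job needs it, and the job is handed in when it is done.

Besides the shell and the picture viewer there is one more tool, called after "Request:" as name(argument=value, ...) on one line, values as JSON. step_arm: Moves the arm, as the interface text tells. Its arguments: {"type":"object","properties":{"commands":{"type":"array"}},"required":["commands"]}

```bash
mkdir -p pics; python3 - <<'E'
from bench import get_obs,cams
import cv2,numpy as np
for n in("scene","side"):
    cv2.imwrite(f"pics/{n}0.png",cams.read_camera(n)[:,:,::-1])
    m=cams.camera_model(n);print(n,np.round(m["intrinsics"],1).tolist(),np.round(m["T"],3).tolist())
o=get_obs();print(o["time_s"],o["eef_pos"],np.round(o["eef_rot"],3).tolist(),o["width"])
E
```

```text
scene [[440.8, 0.0, 332.3], [0.0, 440.8, 244.4], [0.0, 0.0, 1.0]] [[-0.328, 0.72, -0.612, 1.124], [0.945, 0.25, -0.213, 0.348], [-0.0, -0.648, -0.762, 0.831], [0.0, 0.0, 0.0, 1.0]]
side [[518.3, 0.0, 311.4], [0.0, 518.3, 240.6], [0.0, 0.0, 1.0]] [[-0.719, -0.535, 0.443, -0.072], [-0.695, 0.548, -0.466, 0.715], [0.006, -0.643, -0.765, 1.071], [0.0, 0.0, 0.0, 1.0]]
0.1 [ 0.26928414 -0.56334096  0.20608295] [[0.431, -0.902, -0.001], [-0.902, -0.431, 0.002], [-0.002, -0.0, -1.0]] 0.08519284443146541
```

View pics/scene0.png

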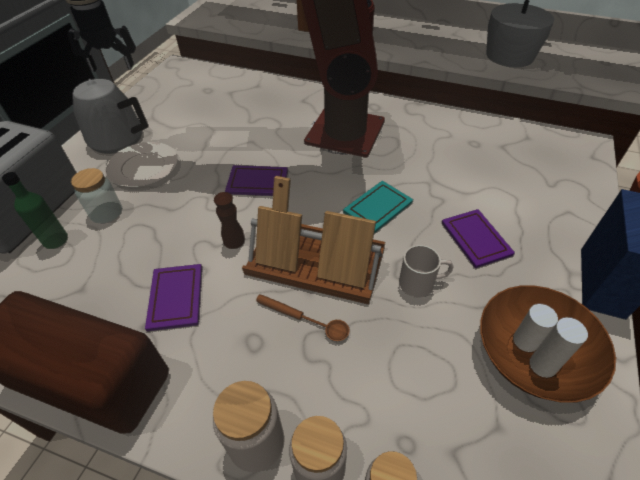

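View pics/side0.png

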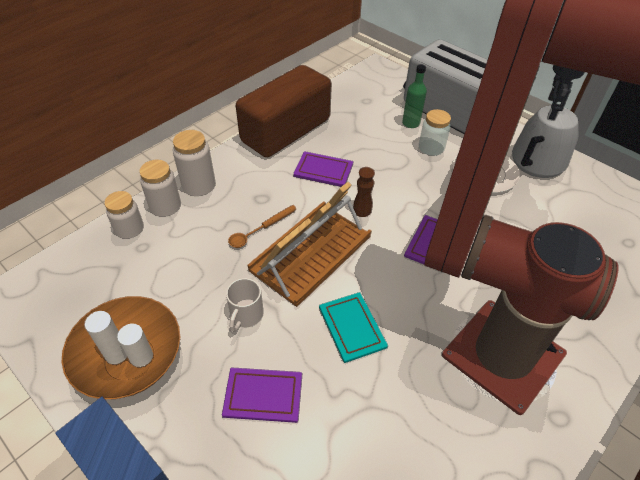

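Scene view: two pale boards lean on the rack. The left one, x 256-300, has a handle at (281,190), so it is the paddle. The right one, (320-373, 213-290), has no handle and fits the short board. Rectangular look-alikes: purple at (257,181), (175,296) and (477,237), turquoise at (378,205); all lie flat on the counter and are to be left alone. I'll confirm with one enlarged crop.

```bash
python3 - <<'E'
import cv2,numpy as np
a=cv2.imread("pics/scene0.png")[170:310,230:400];b=cv2.imread("pics/side0.png")[175:310,235:385]
a=cv2.resize(a,None,fx=4,fy=4,interpolation=cv2.INTER_CUBIC)
b=cv2.resize(b,None,fx=5,fy=4.4,interpolation=cv2.INTER_CUBIC)
cv2.imwrite("pics/c1.png",a);cv2.imwrite("pics/c2.png",b)
E
```

```text
(no output)
```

View pics/c1.png

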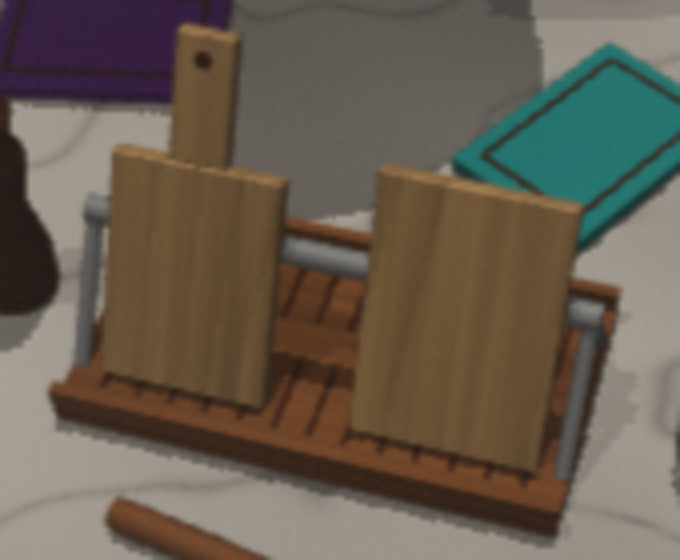

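View pics/c2.png

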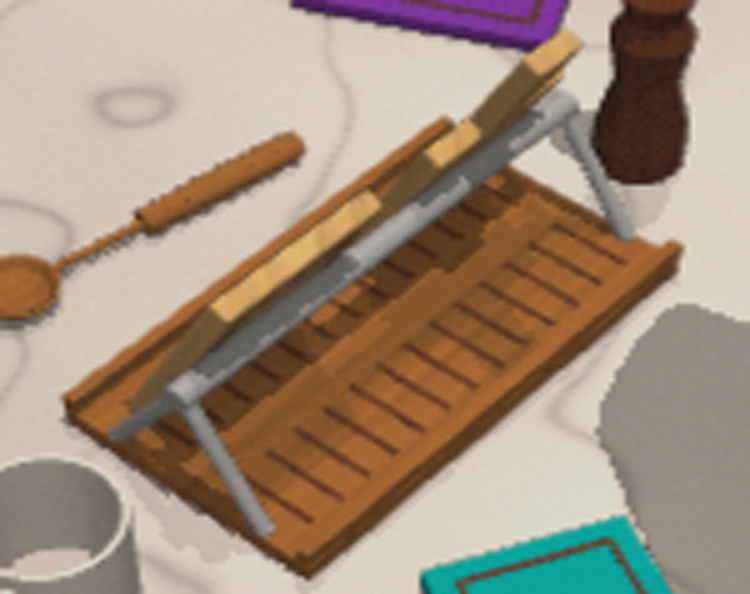

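Confirmed: the right-hand pale board (crop 1, x 352-580, y 167-470) is rectangular with no handle. It leans on the rail with its top clear, and the paddle is beside it. Next I fit the rack and board pose from the marked corners in both views.

```bash
cat > h.py <<'E'
from bench import get_obs,cams
import numpy as np
from scipy.optimize import least_squares
from scipy.spatial.transform import Rotation as R
def proj(n,P):
    m=cams.camera_model(n);c=(np.atleast_2d(P)-m["T"][:3,3])@m["T"][:3,:3];u=c@m["intrinsics"].T
    return u[:,:2]/u[:,2:]
def pose(p): # rack x,y,yaw
    return np.array([p[0],p[1],0]),R.from_euler('z',p[2]).as_matrix()
def bpose(p,s,side=1,tilt=25): # board centre & R, in world
    t,M=pose(p);a=np.radians(tilt)
    z=np.array([-side*np.sin(a),0,np.cos(a)]); y=np.array([0,1.,0]); x=np.cross(y,z)
    return t+M@np.array([side*.019,s,.090]), M@np.stack([x,y,z],1)
E
python3 - <<'E'
from h import *
S=lambda L:[(x/4+230,y/4+170) for x,y in L]; D=lambda L:[(x/5+235,y/4.4+175) for x,y in L]
ps=S([(53,388),(556,512),(617,290),(97,207),(588,313)])
Ps=np.array([(.084,-.15,.027),(.084,.15,.027),(-.084,.15,.027),(0,-.15,.095),(0,.15,.095)])
pd=D([(68,402),(308,565),(680,245),(445,120),(185,385),(567,103)])
Pd=np.array([(.084,.15,.027),(-.084,.15,.027),(-.084,-.15,.027),(.084,-.15,.027),(0,.15,.095),(0,-.15,.095)])
bs=S([(382,167),(580,208),(535,470),(352,430)]);Bs=np.array([(.007,-.055,.08),(.007,.055,.08),(.007,.055,-.08),(.007,-.055,-.08)])
bp=S([(114,148),(286,180),(262,406),(104,375)]);Bp=np.array([(.007,-.05,.07),(.007,.05,.07),(.007,.05,-.07),(.007,-.05,-.07)])
def f(p):
    t,M=pose(p);c,B=bpose(p,p[3])
    c2=t+M@np.array([.019+.01*np.sin(.436),p[4],.09-.01*np.cos(.436)])
    return np.r_[(proj("scene",t+Ps@M.T)-ps).ravel(),(proj("side",t+Pd@M.T)-pd).ravel(),(proj("scene",c+Bs@B.T)-bs).ravel(),(proj("scene",c2+Bp@B.T)-bp).ravel()]
r=least_squares(f,[.55,.1,0,.072,-.072],loss='soft_l1');print(r.x,np.degrees(r.x[2]));print(np.round(r.fun.reshape(-1,2),1).tolist())
E
```

```text
[ 0.51762802  0.09486838  0.05425476  0.07781477 -0.07760028] 3.1085686068498526
[[-1.2, -0.3], [0.6, -0.9], [1.0, -1.7], [-2.1, -1.0], [3.3, 0.2], [-1.4, -1.8], [0.0, -2.1], [0.5, -0.3], [-0.5, -1.5], [-2.3, 3.2], [0.0, -0.7], [-0.6, -0.3], [0.8, -0.1], [0.6, 0.4], [-0.8, -0.7], [-0.2, -0.6], [0.0, 0.5], [0.7, 0.4], [-0.4, -1.3]]
```

```bash
cat >> h.py <<'E'
P0=[.5176,.0949,.0543]; S0=.0778
def tgt(d,side=1,tilt=25,s=S0,off=(0,0,0)): # TCP pose with TCP at board-frame z=d, off in rack axes
    c,B=bpose(P0,s,side,tilt)
    return c+B[:,2]*d+pose(P0)[1]@np.array(off), B@np.diag([1,-1,-1.])
def plan(p,M,way,claw):
    "way: list of (pos,rot,n rows); prints rounded rows, returns simulated end"
    for q,N,n in way:
        for k in range(n,0,-1):
            d=np.round(M.T@(q-p)/k*1000,1); w=np.round(R.from_matrix(M.T@N).as_rotvec()/k,3)
            print(*d,*w,claw,sep=', ',end=',\n'); p=p+M@d/1000; M=M@R.from_rotvec(w).as_matrix()
        print('->',np.round(p,4))
    return p,M
E
python3 - <<'E'
from h import *
o=get_obs();p=o["eef_pos"];M=o["eef_rot"]
q,N=tgt(.134)
print(q,N)
plan(p,M,[(p+[0.05,.08,.13],M,3),(q+[0,-.1,.05],N,12),(q,N,3)],-1)
E
```

```text
[0.47580215 0.17054298 0.21144524] [[ 0.904972    0.05427332  0.42199537]
 [ 0.04918833 -0.99852612  0.0229369 ]
 [ 0.42261826  0.         -0.90630779]]
-17.0, -26.5, -43.3, 0.0, 0.0, 0.0, -1,
-16.9, -26.6, -43.3, 0.0, 0.0, 0.0, -1,
-17.0, -26.5, -43.3, 0.0, 0.0, 0.0, -1,
-> [ 0.3192 -0.4833  0.3361]
-36.0, -31.7, 6.3, 0.021, 0.032, -0.097, -1,
-33.0, -34.9, 5.9, 0.021, 0.032, -0.097, -1,
-29.6, -37.8, 5.6, 0.021, 0.032, -0.097, -1,
-26.0, -40.4, 5.6, 0.021, 0.032, -0.097, -1,
-22.2, -42.6, 5.7, 0.021, 0.032, -0.096, -1,
-18.2, -44.4, 5.9, 0.021, 0.032, -0.097, -1,
-14.0, -45.9, 6.4, 0.021, 0.032, -0.096, -1,
-9.7, -46.8, 7.0, 0.022, 0.033, -0.097, -1,
-5.4, -47.4, 7.8, 0.021, 0.032, -0.096, -1,
-1.1, -47.6, 8.7, 0.022, 0.033, -0.097, -1,
3.2, -47.3, 9.7, 0.021, 0.032, -0.096, -1,
7.4, -46.5, 10.9, 0.022, 0.033, -0.097, -1,
-> [0.4758 0.0705 0.2614]
-5.4, -33.3, 15.9, -0.0, -0.0, 0.0, -1,
-5.4, -33.3, 15.9, -0.0, -0.0, 0.0, -1,
-5.4, -33.3, 15.8, -0.0, -0.0, 0.0, -1,
-> [0.4758 0.1706 0.2115]
```

Request:
step_arm(commands=[-17,-26.5,-43.3,0,0,0,-1,-17,-26.5,-43.3,0,0,0,-1,-17,-26.5,-43.3,0,0,0,-1,-36,-31.7,6.3,0.021,0.032,-0.097,-1,-33,-34.9,5.9,0.021,0.032,-0.097,-1])

```text
time_s: 0.72
eef_pos: [0.3459, -0.3902, 0.3246]
eef_rot: [[0.597, -0.799, 0.071], [-0.799, -0.6, -0.034], [0.069, -0.036, -0.997]]
ft_force: [0.6, 0.8, 0.3]
width: 0.0855
```

Request:
step_arm(commands=[-29.6,-37.8,5.6,0.021,0.032,-0.097,-1,-26,-40.4,5.6,0.021,0.032,-0.097,-1,-22.2,-42.6,5.7,0.021,0.032,-0.097,-1,-18.2,-44.4,5.9,0.021,0.032,-0.097,-1,-14,-45.9,6.4,0.021,0.032,-0.096,-1])

```text
time_s: 1.35
eef_pos: [0.4104, -0.1589, 0.2924]
eef_rot: [[0.872, -0.418, 0.256], [-0.419, -0.906, -0.052], [0.253, -0.062, -0.965]]
ft_force: [0.7, -0.5, 0.3]
width: 0.0853
```

Request:
step_arm(commands=[-9.7,-46.8,7,0.022,0.033,-0.097,-1,-5.4,-47.4,7.8,0.021,0.032,-0.096,-1,-1.1,-47.6,8.7,0.022,0.033,-0.097,-1,3.2,-47.3,9.7,0.021,0.032,-0.096,-1,7.4,-46.5,10.9,0.022,0.033,-0.097,-1])

```text
time_s: 1.98
eef_pos: [0.4755, 0.0718, 0.2611]
eef_rot: [[0.904, 0.059, 0.424], [0.054, -0.998, 0.023], [0.424, 0.002, -0.905]]
ft_force: [0.7, -0.9, -0.4]
width: 0.0855
```

Request:
step_arm(commands=[-5.4,-33.3,15.9,0,0,0,-1,-5.4,-33.3,15.9,0,0,0,-1,-5.4,-33.3,15.9,0,0,0,-1,0,0,0,0,0,0,-1])

```text
time_s: 2.48
eef_pos: [0.4737, 0.1719, 0.2086]
eef_rot: [[0.906, 0.059, 0.419], [0.055, -0.998, 0.023], [0.419, 0.002, -0.908]]
ft_force: [-0.5, -0.9, 0.8]
width: 0.0855
```

```bash
python3 - <<'E'
from h import *
import cv2
o=get_obs();q,N=tgt(.134);p,M=o["eef_pos"],o["eef_rot"]
print(o["time_s"],"err tool mm",M.T@(q-p)*1000,R.from_matrix(M.T@N).as_rotvec(),o["width"],np.round(o["joints"],1))
im=cams.read_camera("wrist")[:,:,::-1].copy()
c,B=bpose(P0,S0)
for z in(.066,.08):
  u=proj("wrist",c+np.array([(x,y,.08) for x in(.007,-.007) for y in(-.055,.055)])@B.T)
print(u.round(0).tolist())
cv2.imwrite("pics/w1.png",im)
E
```

```text
2.475 err tool mm [ 3.0447152   1.45575828 -1.69009672] [1.35266958e-05 3.64525264e-03 5.58072173e-03] 0.0855422912275744 [ 14.3 -25.2 125.5  -5.7  55.4  13.1]
[[333.0, 330.0], [336.0, 171.0], [314.0, 330.0], [314.0, 171.0]]
```

View pics/w1.png

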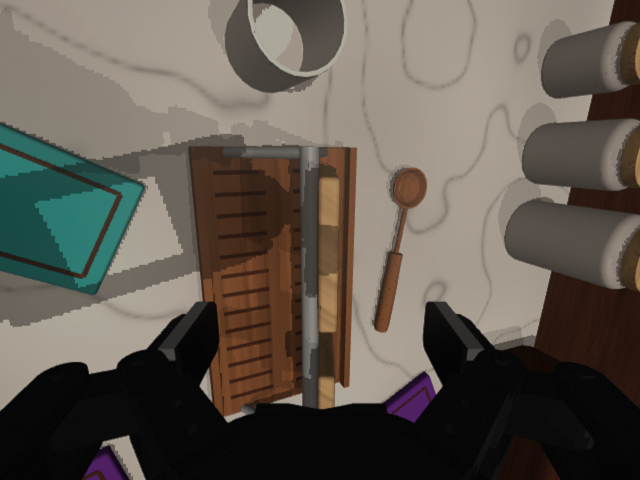

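Wrist view: the top edge spans columns 319-339, rows 178-332 (predicted 314-335, 171-330). So the board is square to the tool, about 3 mm further out and 3 mm lower in y than estimated. I'll correct for that.

```bash
sed -i 's/^P0=.*/P0=[.5206,.0951,.0543]; S0=.0748/' h.py; python3 - <<'E'
from h import *
o=get_obs();p,M=o["eef_pos"],o["eef_rot"]
q,N=tgt(.134);q2,_=tgt(.034)
plan(p,M,[(q,N,1),(q2,N,4)],-1)
E
```

```text
4.6, 3.4, 0.4, 0.001, 0.002, 0.005, -1,
-> [0.479  0.1678 0.2114]
-0.0, 0.0, 25.0, -0.0, -0.0, -0.0, -1,
-0.0, 0.0, 25.0, -0.0, -0.0, -0.0, -1,
-0.0, 0.0, 25.0, -0.0, -0.0, -0.0, -1,
-0.0, 0.1, 25.0, -0.0, -0.0, -0.0, -1,
-> [0.5212 0.17   0.1208]
```

Request:
step_arm(commands=[4.6,3.4,0.4,0,0.002,0.005,-1,0,0,25,0,0,0,-1,0,0,25,0,0,0,-1,0,0,25,0,0,0,-1,0,0,25,0,0,0,-1])

```text
time_s: 3.15
eef_pos: [0.5241, 0.1676, 0.1229]
eef_rot: [[0.903, 0.048, 0.427], [0.044, -0.999, 0.021], [0.427, -0.001, -0.904]]
ft_force: [-0.1, -0.1, -1.2]
width: 0.0854
```

```bash
python3 - <<'E'
from h import *
import cv2
o=get_obs();q,N=tgt(.034);p,M=o["eef_pos"],o["eef_rot"]
print(o["time_s"],"err tool mm",M.T@(q-p)*1000,R.from_matrix(M.T@N).as_rotvec(),o["ft_force"])
cv2.imwrite("pics/w2.png",cams.read_camera("wrist")[:,:,::-1])
c,B=bpose(P0,S0)
print(proj("wrist",c+np.array([(x,y,.08) for x in(.007,-.007) for y in(-.055,.055)])@B.T).round().tolist())
E
```

```text
3.15 err tool mm [-3.45938513 -2.56536681  0.63989527] [ 0.00201863 -0.00493612 -0.00552025] [-0.14608132 -0.05973064 -1.21259679]
[[337.0, 443.0], [339.0, 180.0], [304.0, 443.0], [298.0, 180.0]]
```

View pics/w2.png

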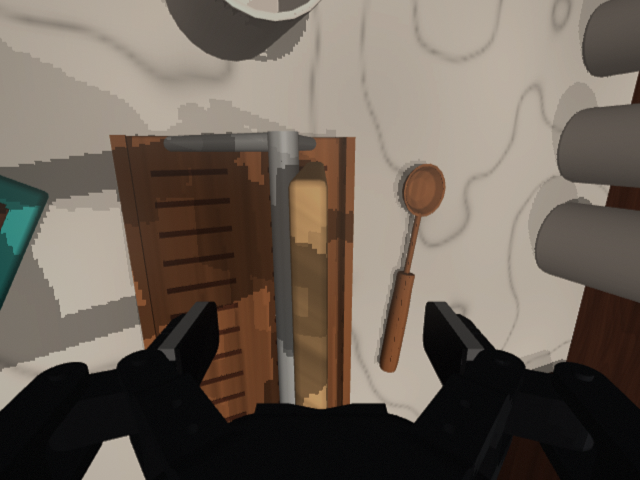

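The board's top edge is now at columns 290-328 and the finger midpoint at about 321, so I shift tool x by about -3.7 mm and close.

Request:
step_arm(commands=[-3.7,0,0,0,0,0,-1,0,0,0,0,0,0,1,0,0,0,0,0,0,1,0,0,0,0,0,0,1,0,0,0,0,0,0,1])

```text
time_s: 3.82
eef_pos: [0.5194, 0.1692, 0.1212]
eef_rot: [[0.904, 0.051, 0.425], [0.046, -0.999, 0.022], [0.426, -0.001, -0.905]]
ft_force: [2.9, 1.6, 2.3]
width: 0.0128
```

Request:
step_arm(commands=[0,0,0,0,0,0,1,0,0,0,0,0,0,1,0,0,0,0,0,0,1])

```text
time_s: 4.2
eef_pos: [0.5196, 0.1692, 0.1213]
eef_rot: [[0.904, 0.051, 0.425], [0.046, -0.999, 0.022], [0.426, -0.001, -0.905]]
ft_force: [-0.6, 1.2, 3.5]
width: 0.0128
```

```bash
python3 - <<'E'
from h import *
import cv2
o=get_obs();q,N=tgt(.034);p,M=o["eef_pos"],o["eef_rot"]
print(o["time_s"],"err tool mm",M.T@(q-p)*1000,R.from_matrix(M.T@N).as_rotvec(),o["ft_force"],o["width"])
cv2.imwrite("pics/w3.png",cams.read_camera("wrist")[:,:,::-1])
E
```

```text
4.2 err tool mm [ 1.26522975 -0.74893773  1.08457807] [ 0.00079006 -0.00380817 -0.00308952] [-0.56398249  1.17460988  3.50282826] 0.01277996922915863
```

View pics/w3.png

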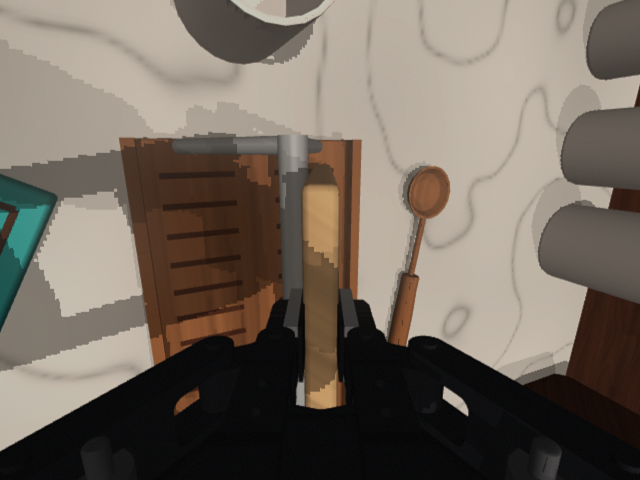

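Grasped square; width reads 12.8 mm. Now I plan a vertical lift, then the 50° tilt and shift across to the -x side, then the descent.

```bash
sed -i 's/^P0=.*/P0=[.5192,.0951,.0543]; S0=.0755/' h.py; python3 - <<'E'
from h import *
o=get_obs();p,M=o["eef_pos"],o["eef_rot"]
c,B=bpose(P0,S0);d=B.T@(p-c);print("TCP in board frame",d)
d=.0345 if abs(d[2]-.0345)<.002 else d[2]
u,N=p+[.003,0,.13],tgt(d)[1]
q,N2=tgt(d,-1,off=(-.003,0,.12))
plan(p,M,[(u,N,5),(q,N2,8)],1)
E
```

```text
TCP in board frame [-6.16394931e-05 -1.54919947e-03  3.44447206e-02]
11.6, 0.0, -23.3, 0.0, -0.001, -0.001, 1,
11.6, 0.0, -23.3, 0.0, -0.001, -0.001, 1,
11.6, 0.1, -23.3, 0.0, -0.001, -0.0, 1,
11.5, 0.0, -23.3, 0.0, -0.0, -0.001, 1,
11.6, 0.1, -23.2, 0.001, -0.001, -0.0, 1,
-> [0.5226 0.1692 0.2512]
-2.2, -0.2, 0.3, -0.0, -0.109, -0.0, 1,
-2.2, -0.2, 0.6, -0.0, -0.109, -0.0, 1,
-2.1, -0.2, 0.8, -0.0, -0.109, 0.0, 1,
-2.0, -0.2, 1.0, -0.0, -0.109, 0.0, 1,
-1.8, -0.2, 1.2, -0.0, -0.109, 0.0, 1,
-1.7, -0.2, 1.4, -0.0, -0.109, 0.0, 1,
-1.5, -0.3, 1.6, -0.0, -0.109, 0.0, 1,
-1.3, -0.2, 1.9, -0.0, -0.109, 0.0, 1,
-> [0.5077 0.1701 0.2412]
```

Request:
step_arm(commands=[11.6,0,-23.3,0,0,0,1,11.6,0,-23.3,0,0,0,1,11.6,0,-23.3,0,0,0,1,11.6,0,-23.3,0,0,0,1,11.6,0,-23.3,0,-0.003,-0.003,1])

```text
time_s: 4.88
eef_pos: [0.5209, 0.1689, 0.2499]
eef_rot: [[0.907, 0.054, 0.419], [0.049, -0.999, 0.021], [0.419, 0.001, -0.908]]
ft_force: [0.8, -0.1, -2.5]
width: 0.0124
```

Request:
step_arm(commands=[-2.2,-0.2,0.3,0,-0.109,0,1,-2.2,-0.2,0.6,0,-0.109,0,1,-2.1,-0.2,0.8,0,-0.109,0,1,-2,-0.2,1,0,-0.109,0,1])

```text
time_s: 5.38
eef_pos: [0.5139, 0.1694, 0.245]
eef_rot: [[0.999, 0.054, -0.005], [0.054, -0.999, -0.001], [-0.006, 0.001, -1.0]]
ft_force: [0.3, 0.4, -0.7]
width: 0.0124
```

Request:
step_arm(commands=[-1.8,-0.2,1.2,0,-0.109,0,1,-1.7,-0.2,1.4,0,-0.109,0,1,-1.5,-0.2,1.6,0,-0.109,0,1,-1.3,-0.2,1.9,0,-0.109,0,1,0,0,0,0,0,0,1])

```text
time_s: 6.0
eef_pos: [0.5069, 0.1695, 0.2374]
eef_rot: [[0.903, 0.053, -0.427], [0.047, -0.999, -0.024], [-0.428, 0.002, -0.904]]
ft_force: [-1.1, -0.1, -1.8]
width: 0.0129
```

```bash
python3 - <<'E'
from h import *
import cv2
o=get_obs();p,M=o["eef_pos"],o["eef_rot"]
q,N=tgt(.0345,-1,off=(-.003,0,.12))
print(o["time_s"],"err tool mm",M.T@(q-p)*1000,R.from_matrix(M.T@N).as_rotvec(),o["ft_force"],o["width"])
q2,_=tgt(.0345,-1,off=(-.002,0,.006))
plan(p,M,[(q,N,1),(q2,N,4)],1)
im=cams.read_camera("scene")[:,:,::-1][130:320,210:430];im2=cams.read_camera("side")[:,:,::-1][100:330,210:410]
a=cv2.resize(im,(400,345));b=cv2.resize(im2,(400,460))
a=cv2.copyMakeBorder(a,0,115,0,0,cv2.BORDER_CONSTANT)
cv2.imwrite("pics/l1.png",np.hstack([a,b]))
E
```

```text
6.0 err tool mm [-0.94799961 -0.54045119 -3.8831864 ] [ 0.0008995   0.00552877 -0.00182648] [-1.12897252 -0.11067766 -1.75189461] 0.012876631078560654
-0.9, -0.5, -3.9, 0.001, 0.006, -0.002, 1,
-> [0.5077 0.17   0.2413]
12.2, -0.0, 25.7, -0.0, -0.0, 0.0, 1,
12.3, -0.0, 25.7, -0.0, -0.0, 0.0, 1,
12.2, -0.0, 25.8, -0.0, -0.0, 0.0, 1,
12.3, -0.0, 25.7, -0.0, -0.0, 0.0, 1,
-> [0.5087 0.1701 0.1273]
```

View pics/l1.png

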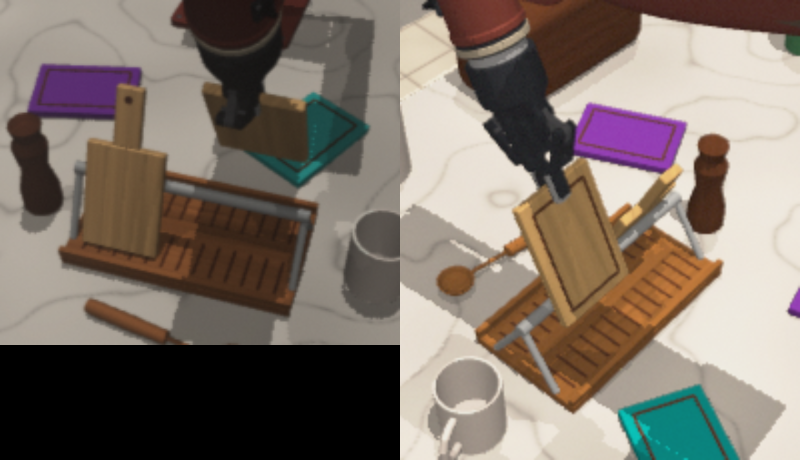

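Both views show the board held with its groove facing the robot, tilted for the -x side. It is clear of the rail, and the paddle hasn't moved. I descend to about 6 mm above rest.

Request:
step_arm(commands=[-0.9,-0.5,-3.9,0,0.006,-0.002,1,12.2,0,25.7,0,0,0,1,12.2,0,25.7,0,0,0,1,12.2,0,25.7,0,0,0,1,12.2,0,25.7,0,0,0,1])

```text
time_s: 6.72
eef_pos: [0.5099, 0.1708, 0.1319]
eef_rot: [[0.909, 0.056, -0.413], [0.051, -0.998, -0.023], [-0.413, -0.0, -0.911]]
ft_force: [0.3, 0.5, -1.2]
width: 0.0126
```

Request:
step_arm(commands=[0,0,0,0,0,0,1,0,0,0,0,0,0,1])

```text
time_s: 6.98
eef_pos: [0.5102, 0.1708, 0.133]
eef_rot: [[0.909, 0.056, -0.414], [0.051, -0.998, -0.023], [-0.414, -0.0, -0.91]]
ft_force: [0.8, -0.4, -1.1]
width: 0.0125
```

```bash
python3 - <<'E'
from h import *
import cv2
o=get_obs();p,M=o["eef_pos"],o["eef_rot"]
q,N=tgt(.0345,-1,off=(-.002,0,.006))
print(o["time_s"],"err tool mm",M.T@(q-p)*1000,R.from_matrix(M.T@N).as_rotvec(),o["ft_force"],o["width"])
im=cams.read_camera("scene")[:,:,::-1][180:310,280:420];im2=cams.read_camera("side")[:,:,::-1][180:330,230:380]
cv2.imwrite("pics/l2.png",np.hstack([cv2.resize(im,(400,400)),cv2.resize(im2,(400,400))]))
E
```

```text
6.975 err tool mm [0.93183045 0.58302555 5.86329451] [ 0.0003675  -0.00928718  0.00146999] [ 0.82779083 -0.43821203 -1.05087514] 0.012529107720865486
```

View pics/l2.png

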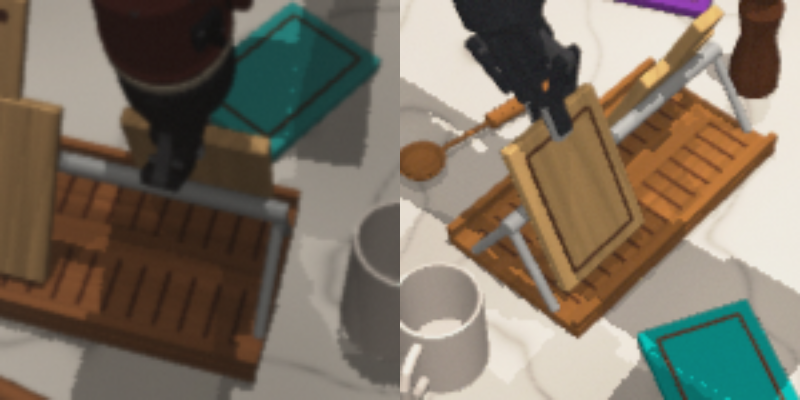

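Left view: the board is on the -x side behind the rail. Right view: its lower edge is above the slats inside the lip. About 11 mm to go, lowering gently.

Request:
step_arm(commands=[2,0,4.5,0,-0.009,0,1,1.2,0,2.7,0,0,0,1,0,0,0,0,0,0,1])

```text
time_s: 7.45
eef_pos: [0.5091, 0.1705, 0.1226]
eef_rot: [[0.903, 0.056, -0.425], [0.05, -0.998, -0.024], [-0.426, 0.0, -0.905]]
ft_force: [0.9, 0.1, -1.6]
width: 0.0126
```

Request:
step_arm(commands=[0.6,0,1.4,0,0,0,1,0,0,0,0,0,0,1])

```text
time_s: 7.7
eef_pos: [0.5096, 0.1706, 0.122]
eef_rot: [[0.904, 0.055, -0.424], [0.05, -0.998, -0.024], [-0.425, -0.0, -0.905]]
ft_force: [0.8, 0.2, 2.3]
width: 0.0127
```

Request:
step_arm(commands=[0.4,0,0.9,0,0,0,1,0,0,0,0,0,0,1])

```text
time_s: 7.95
eef_pos: [0.5099, 0.1706, 0.1218]
eef_rot: [[0.904, 0.055, -0.423], [0.05, -0.998, -0.023], [-0.424, -0.0, -0.906]]
ft_force: [0.9, -0.3, 6.0]
width: 0.013
```

Base contact at 6 N, and x is within about 1 mm of leaning on the rail. Releasing and backing off along the tool axis.

Request:
step_arm(commands=[0,0,0,0,0,0,0,0,0,0,0,0,0,0,0,0,0,0,0,0,-0.5,0,0,0,0,0,0,-0.5])

```text
time_s: 8.45
eef_pos: [0.5092, 0.1705, 0.1204]
eef_rot: [[0.904, 0.055, -0.425], [0.05, -0.998, -0.024], [-0.425, 0.0, -0.905]]
ft_force: [-0.2, -0.2, -0.5]
width: 0.064
```

Request:
step_arm(commands=[0,0,-10,0,0,0,-0.5,0,0,-25,0,0,0,-0.5,0,0,-35,0,0,0,-0.5,0,0,-40,0,0,0,-0.5,0,0,-40,0,0,0,-0.5])

```text
time_s: 9.07
eef_pos: [0.5737, 0.1741, 0.2582]
eef_rot: [[0.904, 0.055, -0.424], [0.05, -0.998, -0.024], [-0.424, -0.0, -0.906]]
ft_force: [-0.2, -0.7, -0.7]
width: 0.0638
```

```bash
python3 - <<'E'
from h import *
import cv2
o=get_obs();print(o["time_s"],o["eef_pos"],o["ft_force"],o["width"])
im=cams.read_camera("scene")[:,:,::-1][170:310,230:400];im2=cams.read_camera("side")[:,:,::-1][175:325,235:385]
cv2.imwrite("pics/f1.png",np.hstack([cv2.resize(im,(400,400)),cv2.resize(im2,(400,400))]))
c,B=bpose(P0,.076,-1)
u=proj("side",c+np.array([(-.007,y,z) for y,z in((-.055,.08),(.055,.08),(.055,-.08),(-.055,-.08))])@B.T)
print("expected side crop px",((u-[235,175])*400/150+[400,0]).round().tolist())
E
```

```text
9.075 [0.57369204 0.17409083 0.25823326] [-0.18609705 -0.70865151 -0.7289765 ] 0.06377146978796444
expected side crop px [[580.0, 102.0], [495.0, 173.0], [557.0, 312.0], [634.0, 240.0]]
```

View pics/f1.png

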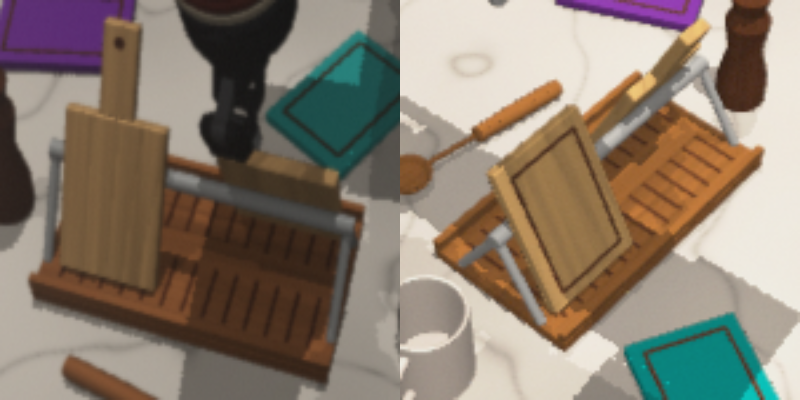

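The board leans on the -x side with its groove outward. Its corners in the right view are at about (572,105), (556,310) and (632,240), within 8 px (about 4 mm) of the poses expected there: (580,102), (557,312), (634,240). The paddle looks unmoved and the gripper is clear.

```bash
python3 -c "
from bench import workorder;print(workorder.sign_off())"
```

```text
the job is handed in; nothing more can be done
None
```

The short board now leans on the rack's near side with its groove facing outward, and the job is handed in. I gripped its clear top edge, lifted it straight up over the rail, tilted it 50° and lowered it until it touched the base with about 6 N. Then I let go and backed the gripper off along the tool axis. It took about 9 s of the 38 s allowed.

**Last checks:** the final pictures show the board square to the rack and inside the lip. The corners I could read are within about 8 px of the expected resting pose (a few mm). The paddle board looks unmoved by eye; I didn't measure its shift. The wrist force is near zero and the gripper is clear.

**Disagreements:** the first two-view estimate of the board was off by 1 to 3 mm, and I corrected it with the wrist camera before gripping. The finger opening read about 12.8 mm on the 14 mm board. No checks failed.

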